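# Park the pH electrode arm and clear the sample beaker

## Task

The measurement is finished: by its yellow side handle, swing the meter's blue electrode arm up out of the beaker and over until it rests back on its stop by itself, without touching the electrode, flinging the arm or shifting the beaker. Then move the beaker onto the white tile, setting it down gently, upright and with its whole foot on the tile. Leave the bottle, the jar and the small purple basket where they are.

Things in the scene. Friction and masses are not known exactly. Their poses are not given: they have to be found in the camera images.
- meter: Grey-white pH meter with electrode stand, fixed to the bench. Origin on the bench directly under the arm's hinge. Its +y points from the hinge to the meter's case (case: 50 to 300 mm along +y, -85 to +85 mm in x, up to 76 mm high, display on the +x side); its -y is where the electrode arm reaches out when lowered; z up.
- swing_arm (a joint): Hinge of the blue electrode arm (rad): 0 = lowered, electrode upright in the beaker; 1.571 = resting on its rear stop over the meter's case, electrode level. It balances near 0.93: before that it falls back, beyond it it falls over to the rear stop by itself, slowed by a damped hinge. Arm about 0.26 kg; a level push of 2 to 4 N on the handle moves it.
- handle (a point): Middle of the free part of the yellow handle, a round bar 12 mm in diameter and 56 mm long, parallel to the hinge axis, that sticks out of the bar towards the meter's -x, 145 mm from the hinge (about 153 mm above the bench when lowered). This point is 34 mm from the bar's side face and 22 mm from the handle's free end. It moves with the arm.
- hinge (a point): Point on the level hinge axis (along the meter's x), in the middle of the bar's width, 60 mm above the bench; its axes are the meter's. At joint 0 the bar (160 mm long, 12 x 14 mm, with a 34 mm wide end clamp) rises from here at 40 degrees above level towards the meter's -y; that angle grows with the joint, so the bar is vertical at 0.87.
- electrode_tip (a point): Lower tip of the fragile blue glass electrode (12 mm diameter, 115 mm long, with a 16 mm wide black cap above, 160 mm in all) clamped to the end of the arm, on the meter's +x side of the bar (18 mm from the bar's mid-plane). When the arm is lowered the tip is 33 mm above the bench, inside the beaker. Do not touch it.
- beaker: The small open clear-bluish beaker in which the electrode stands, loose and empty, straight-sided, 52 mm outside diameter, 70 mm high, about 90 g, wall 3 mm; z is its axis, origin at the centre of its underside.
- beaker_mid (a point): Centre of the beaker, half-way up (35 mm above its underside).
- tile: White ceramic tile, fixed on the bench, 110 x 110 mm, 6 mm thick; origin at the centre of its underside, x and y along its edges.
- buffer_mid (a point): Centre of the white bottle with blue cap, 48 mm diameter, 100 mm high, loose; leave it alone.
- jar_mid (a point): Centre of the amber jar with black cap, 52 mm diameter, 70 mm high, loose; leave it alone.
- basket_mid (a point): Centre of the open purple plastic basket, 110 x 150 x 70 mm, loose; leave it alone.
Things that resemble listed ones, but are neither listed nor needed, are in the scene too. Of the things like the tile, leave any that is brown, pink or turquoise; of the rest the larger one is meant.

How it is judged:
By the outcome, as a careful person would: the job done as asked, in the order asked, and still so for the second after the job is handed in, with the robot touching nothing.
It also fails if it takes over 64 s, if anything falls off the work surface, if the arm or the gripper's body presses on something with over 40 N, if the wrist force passes 120 N, or if a joint passes its speed limit or range.

## Robot

A 7-joint arm with a two-finger parallel gripper is mounted at the origin on the work surface. World frame = base frame: x ahead of the robot, y to its left, z up, the work surface at z = 0. Lengths are in m, angles in rad, forces in N, time in s.
With the tool pointing down it reaches from about 0.425 to 0.925 m from the base axis. Payload 6.8 kg.
Tool frame: the origin (TCP) lies midway between the tips of the shut fingers; the grasp point (between the pads) lies 19 mm behind it (arm.grasp_offset is the distance from the TCP to the grasp point, in m); z points along the fingers, y is the line along which they close (so a half turn about z gives the same grasp; the last joint's range is limited). The gripper opens to 88 mm and grips with 3 to 60 N. Pads are 20 mm wide; open, the fingers measure 115 mm over their backs; the gripper's body (75 mm by 178 mm) begins 61 mm behind the grasp point.
Start: joints at [1.093, 0.477, 0.022, 1.555, -0.011, 1.109, -0.083], TCP at [0.244, -0.629, 0.223] pointing down, gripper open.
Joint ranges: [-2.96, 2.96], [-0.34, 2.1], [-1.41, 1.46], [0.24, 2.44], [-1.37, 4.51], [0.17, 1.92], [-2.96, 2.96]. Speed limits (rad/s): [2.39, 2.39, 3.14, 3.14, 3.14, 3.14, 3.14].

## Interface

Orientations are given as a unit quaternion [x, y, z, w].
In Python, from bench import arm gives the robot as it stands.
- The arm moves only by the shell command python3 -m pendant 'ROWS'. ROWS is JSON, a list of rows, each a list of 3 entries, a list of its own where there are three numbers: the shift along the tool's x, y, z in mm, then the turn, a rotation vector about the tool's x, y, z in rad, then the closure, from 0 (fully open) to 1 (shut). In form: [[[dx, dy, dz], [ax, ay, az], fingers], ...]. A call has 1 to 8 rows; each row shifts and turns the commanded pose from where the row before left it, along the tool's axes as they then stand; what a row does not reach is not made up. A row lasts 1/8 s, in which the tool goes at most 62.5 mm and 10.7 degrees, less where a joint would pass 70% of its speed; a pose out of reach is approached as far as the arm can. A call with a gripper value outside its range is refused whole. The fingers move at their own pace and stop on an object; the grip force is fixed at half the most. Time passes only in rows, so rows that do not move let the fingers close. It gives the time, the measured TCP pose, the force, the opening and the grip force at its end, in the units of the state.
- arm.observe(): the state, without advancing time (a new reading comes with each control period).
- arm.grab_frame(name): name is "scene" or "top" or "wrist"; returns the picture (420x560x3 uint8, red, green, blue); there is no depth.
- arm.camera_params(name): a dict with "vfov" (degrees; the focal length in pixels is half the picture's height over the tangent of half this angle, whatever the lens; pixels are square), "cx", "cy" (the principal point, pixels), "T" (4x4, takes a point from camera to world coordinates). Camera axes: x right, y down, z forward; pixel columns grow to the right and rows downward; lengths in m; the calibration is good to about 2 mm. The wrist camera is an equidistant fisheye: a pixel r from the principal point sees the ray r / f radians off the axis. A picture is of the moment at which its call begins: read the wrist's pose just before it. camera_params takes no time and is no camera call; for the wrist camera it gives the pose at the moment of the call.
- arm.finish_job(): hands the job in; it is judged then, once.
The state is a dict: "t": time; "joints": joint angles; "qvel": joint speeds; "joint_torque": joint torques, N m; "tool_pos": TCP position; "orientation": TCP orientation; "contact_force": force on the tool from outside, world axes, zero at the start; "moment": the same for the moment, N m; "gripper_width": finger opening in m; "finger_force": force on a finger pad.
Only numpy, scipy, OpenCV 4.12 (cv2) and the standard library are available. Lean on these libraries where they do the work, as an engineer would, in place of code of your own. Each camera call takes 0.05 s, during which the arm holds its last target. There are 200 camera calls.

## Working session

There is one attempt and no reset: what is moved stays moved. The work goes in short steps, Python scripts to look and compute and a shell command to move; the robot and the scene stay as the last step left them, time stands still between calls to the robot, and variables do not carry over. Pictures are saved under pics/ and viewed, at most 11 in all, crops included, and the job is handed in when it is done.

```bash
mkdir -p pics; ls
cat > h.py <<'E'
import numpy as np,cv2
from bench import arm
from scipy.spatial.transform import Rotation as R
def save(n,f):
    p=arm.camera_params(n);im=arm.grab_frame(n);cv2.imwrite('pics/'+f,im[:,:,::-1]);np.savez('pics/'+f+'.npz',T=p['T'],v=p['vfov'],c=[p['cx'],p['cy']],n=n);return im
def ray(f,u,v):
    d=np.load('pics/'+f+'.npz');T=d['T'];fo=210/np.tan(np.radians(d['v'])/2);x=np.array([u,v])-d['c']
    if str(d['n'])=='wrist':
        r=np.hypot(*x)+1e-9;a=r/fo;k=np.r_[x/r*np.sin(a),np.cos(a)]
    else: k=np.r_[x/fo,1]
    k=T[:3,:3]@k;return T[:3,3],k/np.linalg.norm(k)
def atz(f,u,v,z):
    o,k=ray(f,u,v);return o+k*(z-o[2])/k[2]
def tri(*obs):
    A=np.zeros((3,3));b=np.zeros(3)
    for f,u,v in obs:
        o,k=ray(f,u,v);P=np.eye(3)-np.outer(k,k);A+=P;b+=P@o
    p=np.linalg.solve(A,b)
    return p,[round(1000*np.linalg.norm((np.eye(3)-np.outer(k,k))@(p-o)),1) for o,k in [ray(*q) for q in obs]]
def proj(f,p):
    d=np.load('pics/'+f+'.npz');T=d['T'];fo=210/np.tan(np.radians(d['v'])/2);c=np.linalg.inv(T)@np.r_[p,1]
    if str(d['n'])=='wrist':
        a=np.arctan2(np.hypot(c[0],c[1]),c[2]);return d['c']+fo*a*c[:2]/np.hypot(c[0],c[1])
    return d['c']+fo*c[:2]/c[2]
E
python3 - <<'E'
from h import *
a=save('scene','s0.png');b=save('top','t0.png')
for n in('scene','top'):
    p=arm.camera_params(n);print(p['vfov'],p['cx'],p['cy'],np.round(p['T'],3).tolist())
o=arm.observe();print(o)
E
```

```text
pics
45.4873354593216 275.26182588769973 203.85224177799267 [[-0.712, 0.563, -0.421, 1.021], [0.702, 0.558, -0.442, 0.529], [-0.014, -0.61, -0.792, 1.13], [0.0, 0.0, 0.0, 1.0]]
45.18352437811693 273.66619944241745 213.6467768445874 [[0.013, -0.982, 0.187, 0.22], [-1.0, -0.017, -0.015, -0.055], [0.018, -0.187, -0.982, 1.34], [0.0, 0.0, 0.0, 1.0]]
{'t': 0.1, 'joints': array([ 1.09293628,  0.47770294,  0.02235025,  1.55630696, -0.01148152,
        1.10934553, -0.08310488]), 'qvel': array([ 8.26289160e-04, -1.07266427e-03,  1.06186139e-04, -9.64207687e-04,
        8.27429442e-05,  1.44028139e-03, -1.84515227e-03]), 'joint_torque': array([ 3.80897734e-03, -5.84092104e+01,  1.53940972e+00, -2.73313379e+01,
       -5.42422570e-02,  1.31253689e-02,  9.35920866e-05]), 'tool_pos': array([ 0.24372503, -0.62888537,  0.22180811]), 'orientation': array([ 9.82956411e-01,  1.83836954e-01, -2.17565146e-04, -7.87731463e-04]), 'contact_force': array([-0.50123904,  0.18403428, -0.53095427]), 'moment': array([-0.05053375,  0.02370589,  0.03549709]), 'finger_force': 0.0, 'gripper_width': 0.08761731889534378}
```

View pics/s0.png

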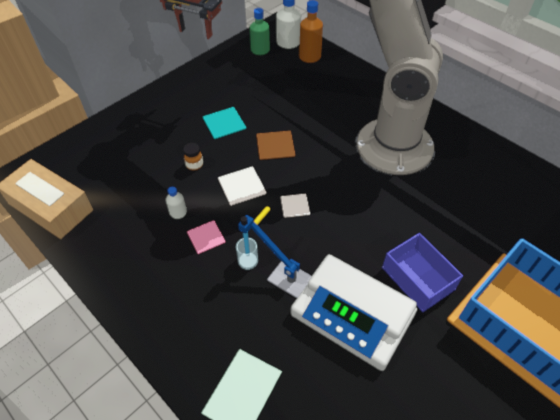

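View pics/t0.png

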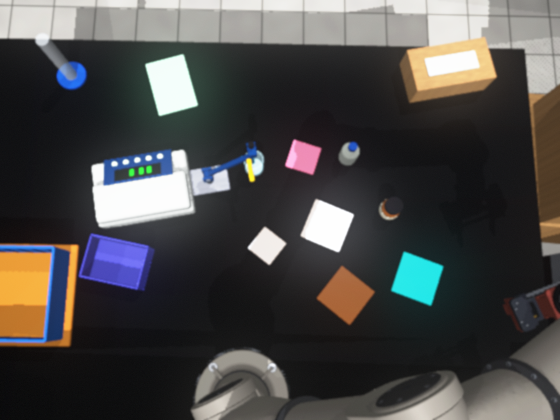

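The scene view shows the meter at (355,310), the lowered arm from hinge (290,268) to handle (262,215), the beaker at (247,253), and the white tile at (242,185). In the top view the tile is at (327,225), the handle at (251,170), and the beaker at (256,162). I'll enlarge both.

Run:
```python
import cv2
a=cv2.imread('pics/s0.png')[160:310,160:330];b=cv2.imread('pics/t0.png')[130:260,180:360]
cv2.imwrite('pics/s0c.png',cv2.resize(a,None,fx=4,fy=4,interpolation=2)[:600])
cv2.imwrite('pics/t0c.png',cv2.resize(b,None,fx=4,fy=4,interpolation=2))
```

```text
(no output)
```

View pics/s0c.png

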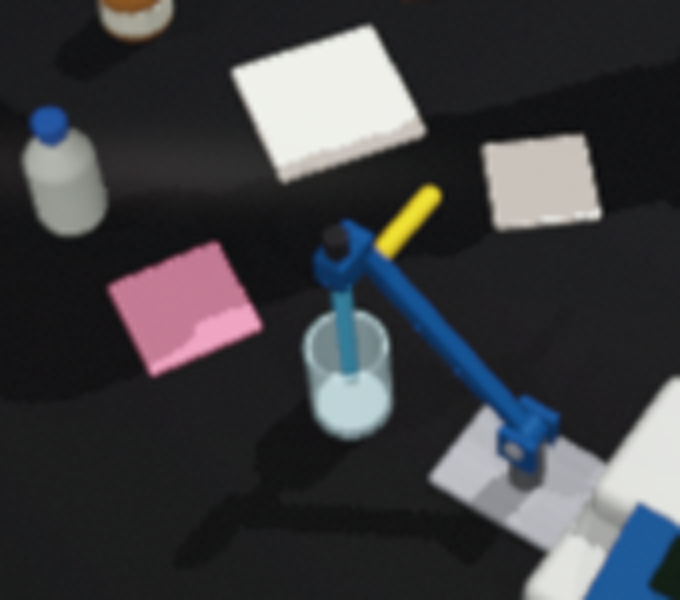

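View pics/t0c.png

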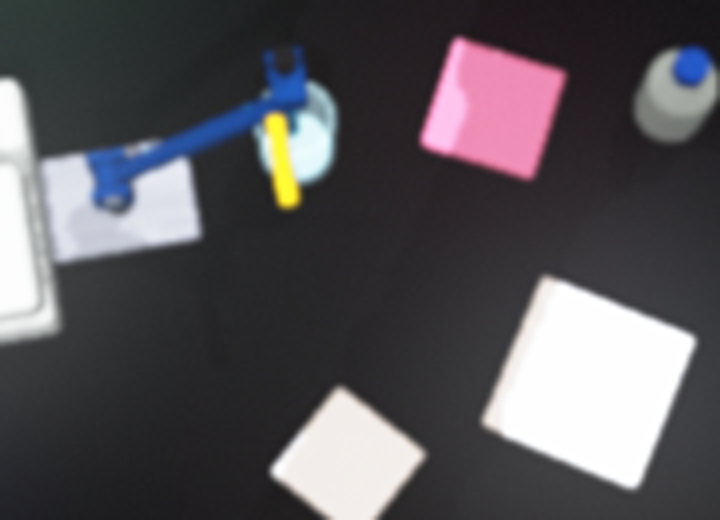

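Enlarged scene: handle root (382,250) and free end (434,193), beaker base about (351,404), rim about (347,348), hinge about (525,435), tile corners clear. Enlarged top: handle (277,122) to (289,202), beaker base about (297,148), tile corners (545,277), (695,340), (635,488), (485,425).

Run:
```python
from h import *
S=lambda x,y:('s0.png',160+(x+.5)/4-.5,160+(y+.5)/4-.5)
T=lambda x,y:('t0.png',180+(x+.5)/4-.5,130+(y+.5)/4-.5)
for n,s,t in [('hroot',(382,250),(277,122)),('hend',(432,193),(288,202)),('hinge',(525,432),(112,178)),('cap',(335,236),(285,58)),('brim',(347,348),(300,118)),('bbase',(351,404),(297,148)),
 ('t1',(283,180),(545,277)),('t2',(233,71),(695,340)),('t3',(373,27),(635,488)),('t4',(424,131),(485,425))]:
    p,e=tri(S(*s),T(*t));print(n,np.round(p*1000),e)
for n,z,s,t in [('brim',.07,(347,348),(300,118)),('bbase',.002,(351,404),(297,148)),('tilec',.006,(328,102),(590,382))]: print(n,np.round(1e3*atz(*S(*s),z)),np.round(1e3*atz(*T(*t),z)))
for n,s in [('b',(175,203)),('jar',(194,157)),('pink',(206,237)),('bask',(422,272))]: print(n,np.round(1e3*atz('s0.png',*s,.035)))
o=arm.observe();print(R.from_quat(o['orientation']).as_matrix().round(3).tolist())
p=arm.camera_params('wrist');q=np.eye(4);q[:3,:3]=R.from_quat(o['orientation']).as_matrix();q[:3,3]=o['tool_pos'];print((np.linalg.inv(q)@p['T']).round(3).tolist(),p['vfov'])
```

```text
hroot [577. -11. 156.] [np.float64(1.0), np.float64(1.0)]
hend [527. -19. 157.] [np.float64(0.5), np.float64(0.5)]
hinge [566.  99.  61.] [np.float64(0.7), np.float64(0.7)]
cap [606. -16. 193.] [np.float64(0.4), np.float64(0.4)]
brim [605. -21.  68.] [np.float64(2.7), np.float64(2.7)]
bbase [605. -20.   2.] [np.float64(0.4), np.float64(0.4)]
t1 [ 516. -189.    5.] [np.float64(1.5), np.float64(1.5)]
t2 [ 475. -290.    6.] [np.float64(0.9), np.float64(0.9)]
t3 [ 373. -248.    7.] [np.float64(1.5), np.float64(1.5)]
t4 [ 415. -149.    6.] [np.float64(0.8), np.float64(0.8)]
brim [604. -18.  70.] [606. -23.  70.]
bbase [605. -19.   2.] [606. -20.   2.]
tilec [ 445. -217.    6.] [ 445. -220.    6.]
b [ 633. -282.   35.]
jar [ 486. -380.   35.]
pink [ 645. -133.   35.]
bask [333. 329.  35.]
[[0.932, 0.361, -0.001], [0.361, -0.932, 0.001], [-0.0, -0.002, -1.0]]
[[0.0, -0.965, -0.263, 0.071], [1.0, -0.0, 0.001, 0.001], [-0.001, -0.263, 0.965, -0.162], [0.0, 0.0, 0.0, 1.0]] 65.70646984690485
```

```bash
python3 -m pendant '[[[0,0,-10],[0,0,0.105],0],[[0,0,-10],[0,0,0.105],0],[[32,-46,0],[0,0,0],0],[[32,-46,0],[0,0,0],0],[[32,-46,0],[0,0,0],0],[[32,-46,0],[0,0,0],0],[[32,-46,0],[0,0,0],0],[[32,-46,0],[0,0,0],0]]' && python3 -m pendant '[[[32,-46,0],[0,0,0],0],[[32,-46,0],[0,0,0],0],[[32,-46,0],[0,0,0],0],[[30,-46,0],[0,0,0],0],[[20,-30,0],[0,0,0],0],[[0,0,0],[0,0,0],0],[[0,0,0],[0,0,0],0]]'
python3 - <<'E'
from h import *
save('wrist','w1.png')
o=arm.observe();print(R.from_quat(o['orientation']).as_matrix().round(3).tolist())
M=R.from_quat(o['orientation']).as_matrix();print('to go',(M.T@(np.array([.537,-.018,.134])-o['tool_pos'])*1e3).round(1))
im=cv2.imread('pics/w1.png')
np.set_printoptions(precision=0)
for p in [(.577,-.011,.156),(.527,-.019,.157),(.522,-.02,.153),(.605,-.02,.07),(.605,-.02,0)]: print(proj('w1.png',p))
E
```

```text
t: 1.1
tool_pos: [0.39, -0.3245, 0.2425]
orientation: [0.997, 0.08, -0.0, -0.0]
contact_force: [0.6, -0.5, 0.3]
gripper_width: 0.0875
finger_force: 0.0
t: 1.98
tool_pos: [0.4992, -0.0927, 0.2423]
orientation: [0.997, 0.079, -0.0, 0.0]
contact_force: [-0.2, -1.1, 0.3]
gripper_width: 0.0876
finger_force: 0.0
[[0.988, 0.157, -0.001], [0.157, -0.988, -0.001], [-0.001, 0.0, -1.0]]
to go [ 49.4 -68.4 108.3]
[188.  99.]
[190. 163.]
[192. 169.]
[223.  78.]
[233.  85.]
```

View pics/w1.png

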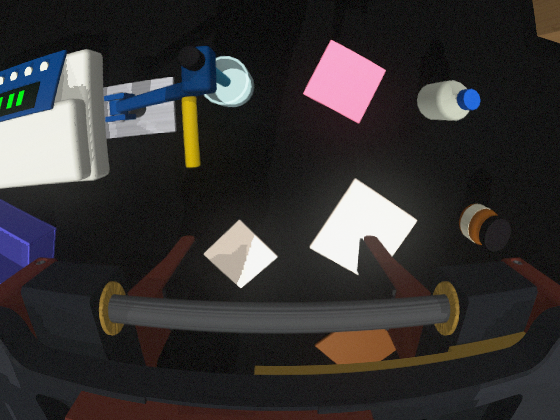

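The wrist view shows the yellow handle from root (189,97) to free end (192,167), within about 4 px of the prediction, so I'm going on to grasp it.

```bash
python3 -m pendant '[[[25,-34,0],[0,0,0],0],[[24,-34,0],[0,0,0],0],[[0,0,30],[0,0,0],0],[[0,0,30],[0,0,0],0],[[0,0,30],[0,0,0],0],[[0,0,18],[0,0,0],0],[[0,0,0],[0,0,0],0],[[0,0,0],[0,0,0],0.3]]' && python3 -m pendant '[[[0,0,0],[0,0,0],0.5],[[0,0,0],[0,0,0],0.6],[[0,0,0],[0,0,0],0.7]]'
python3 - <<'E'
from h import *
o=arm.observe();M=R.from_quat(o['orientation']).as_matrix();print('to go',(M.T@(np.array([.537,-.018,.134])-o['tool_pos'])*1e3).round(1))
a=save('wrist','w2.png')
E
```

```text
t: 3.02
tool_pos: [0.538, -0.0172, 0.1357]
orientation: [0.997, 0.079, 0.001, 0.0]
contact_force: [0.4, -0.6, -0.2]
gripper_width: 0.0812
finger_force: 0.0
t: 3.4
tool_pos: [0.5375, -0.0169, 0.135]
orientation: [0.997, 0.08, 0.0, 0.0]
contact_force: [1.1, 0.5, -0.8]
gripper_width: 0.0517
finger_force: 0.0
to go [-0.6  1.   1. ]
```

View pics/w2.png

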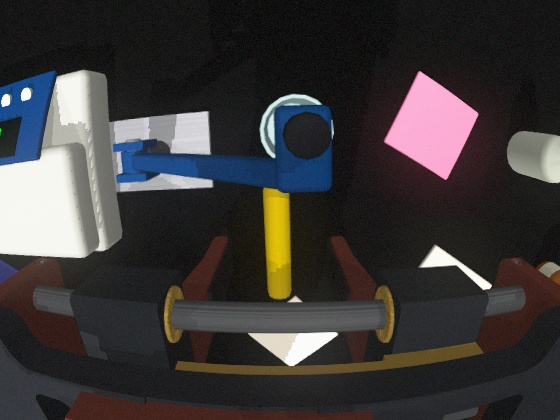

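The handle (column 278) is centred between the fingertips (225 and 335), so I'll close on it.

```bash
python3 -m pendant '[[[0,0,0],[0,0,0],0.85],[[0,0,0],[0,0,0],1],[[0,0,0],[0,0,0],1],[[0,0,0],[0,0,0],1],[[0,0,0],[0,0,0],1]]'
python3 - <<'E'
from h import *
th=np.radians(40)+np.arange(0,1.53,.08)
y=145*np.cos(th);z=145*np.sin(th)  # tool y = meter -y, tool z = -up
for j,a,b in zip(np.arange(0,1.53,.08)[1:],np.diff(y),-np.diff(z)): print(round(j,2),round(a,1),round(b,1))
E
```

```text
t: 4.08
tool_pos: [0.5372, -0.0168, 0.1346]
orientation: [0.997, 0.08, -0.0, 0.0]
contact_force: [0.2, -1.0, -0.7]
gripper_width: 0.0114
finger_force: 30.0
0.08 -7.8 -8.6
0.16 -8.5 -7.9
0.24 -9.1 -7.2
0.32 -9.6 -6.5
0.4 -10.1 -5.7
0.48 -10.5 -4.9
0.56 -10.9 -4.0
0.64 -11.2 -3.1
0.72 -11.4 -2.2
0.8 -11.5 -1.3
0.88 -11.6 -0.4
0.96 -11.6 0.5
1.04 -11.5 1.5
1.12 -11.3 2.4
1.2 -11.1 3.3
1.28 -10.8 4.2
1.36 -10.5 5.0
1.44 -10.0 5.8
1.52 -9.5 6.6
```

```bash
python3 -m pendant '[[[0,-3.7,-4.4],[0,0,0],1],[[0,-4.1,-4.2],[0,0,0],1],[[0,-8.5,-7.9],[0,0,0],1],[[0,-9.1,-7.2],[0,0,0],1],[[0,-9.6,-6.5],[0,0,0],1],[[0,-10.1,-5.7],[0,0,0],1],[[0,0,0],[0,0,0],1]]'
python3 - <<'E'
from h import *
a=save('scene','s2.png')
cv2.imwrite('pics/s2c.png',cv2.resize(cv2.imread('pics/s2.png')[120:320,180:400],None,fx=2.5,fy=2.5,interpolation=2))
E
```

```text
t: 4.95
tool_pos: [0.529, 0.0276, 0.1718]
orientation: [0.997, 0.08, -0.001, 0.001]
contact_force: [-3.9, -5.1, 4.5]
gripper_width: 0.0112
finger_force: 30.1
```

View pics/s2c.png

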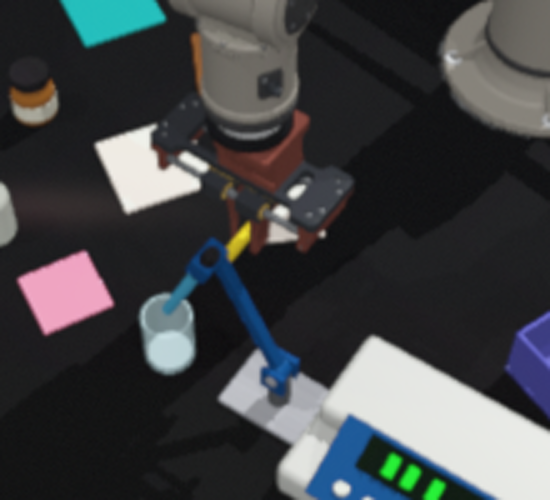

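The electrode tip is just above the beaker rim (crop 168,312), the beaker hasn't moved and forces are low, so I'll continue along the arc.

```bash
python3 -m pendant '[[[0,-10.5,-5.9],[0,0,0],1],[[0,-10.9,-5.0],[0,0,0],1],[[0,-11.2,-3.5],[0,0,0],1],[[0,-11.4,-2.2],[0,0,0],1],[[0,-11.5,-1.3],[0,0,0],1],[[0,-11.6,-0.4],[0,0,0],1],[[0,-11.6,0.5],[0,0,0],1],[[0,0,0],[0,0,0],1]]'
```

```text
t: 6.0
tool_pos: [0.5161, 0.1071, 0.1881]
orientation: [0.997, 0.081, -0.001, -0.0]
contact_force: [-6.2, -2.3, -0.1]
gripper_width: 0.0111
finger_force: 29.9
```

```bash
python3 -m pendant '[[[-1,-11.5,1.5],[0,0,0],1],[[-1,-11.3,2.4],[0,0,0],1],[[0,-11.1,3.3],[0,0,0],1],[[0,-10.8,4.2],[0,0,0],1],[[0,-7.5,3.6],[0,0,0],1],[[0,-3,1.4],[0,0,0],1],[[0,0,0],[0,0,0],1]]'
```

```text
t: 6.88
tool_pos: [0.5067, 0.1599, 0.1719]
orientation: [0.997, 0.08, -0.0, -0.0]
contact_force: [-2.7, -0.7, -0.5]
gripper_width: 0.0115
finger_force: 30.0
```

```bash
python3 -m pendant '[[[0,0,0],[0,0,0],0],[[0,-4,0],[0,0,0],0],[[0,-6,0],[0,0,0],0],[[0,-6,0],[0,0,0],0],[[0,-4,0],[0,0,0],0],[[0,0,0],[0,0,0],0],[[0,0,0],[0,0,0],0]]' && python3 -m pendant '[[[0,0,-15],[0,0,0],0],[[0,0,-30],[0,0,0],0],[[0,0,-30],[0,0,0],0],[[-30,0,-20],[0,0,0],0],[[-30,30,0],[0,0,0],0],[[0,0,0],[0,0,0],0]]'
python3 - <<'E'
from h import *
a=save('scene','s3.png');a=save('top','t3.png')
A=cv2.imread('pics/s3.png')[120:320,180:400];B=cv2.imread('pics/t3.png')[100:300,170:390]
cv2.imwrite('pics/c3.png',cv2.resize(np.hstack([A,B]),None,fx=1.8,fy=1.8,interpolation=2))
E
```

```text
t: 7.75
tool_pos: [0.5036, 0.179, 0.1719]
orientation: [0.997, 0.08, -0.0, 0.0]
contact_force: [-0.4, -0.3, -0.0]
gripper_width: 0.0775
finger_force: 0.0
t: 8.5
tool_pos: [0.4483, 0.1378, 0.2682]
orientation: [0.997, 0.078, 0.001, 0.001]
contact_force: [1.2, 0.7, -0.6]
gripper_width: 0.0876
finger_force: 0.0
```

View pics/c3.png

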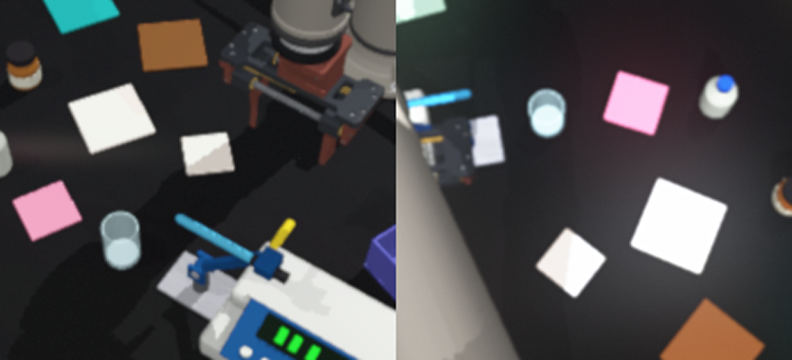

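The arm lies on its stop: the electrode is level and the handle at (288,232) in the left part. The beaker hasn't moved. For the beaker I'll turn the gripper so its long side and the camera stay away from the electrode tip.

```bash
python3 -c "
from h import *
print(arm.observe()['joints'].round(2))"; python3 -m pendant '[[[0,0,0],[0,0,0.18],0],[[0,0,0],[0,0,0.18],0],[[0,0,0],[0,0,0.18],0],[[0,0,0],[0,0,0.18],0],[[0,0,0],[0,0,0.18],0],[[0,0,0],[0,0,0.18],0],[[0,0,0],[0,0,0.18],0],[[0,0,0],[0,0,0.18],0]]' && python3 -m pendant '[[[0,0,0],[0,0,0.18],0],[[0,0,0],[0,0,0],0]]';python3 - <<'E'
from h import *
o=arm.observe();M=R.from_quat(o['orientation']).as_matrix();print(o['joints'].round(2),M.round(3).tolist(),'to go',(M.T@(np.array([.605,-.02,.021])-o['tool_pos'])*1e3).round(1))
E
```

```text
[-0.06  0.12 -0.41  1.95  0.05  1.08 -1.9 ]
t: 9.6
tool_pos: [0.4525, 0.1354, 0.2563]
orientation: [0.88, -0.475, -0.007, 0.011]
contact_force: [0.2, 0.5, 0.1]
gripper_width: 0.0881
finger_force: 0.0
t: 9.85
tool_pos: [0.4524, 0.1352, 0.2502]
orientation: [0.869, -0.494, -0.012, 0.017]
contact_force: [-0.5, 1.3, 0.2]
gripper_width: 0.0877
finger_force: 0.0
[-0.82  0.13  0.44  1.99 -0.06  1.08 -2.96] [[0.511, -0.859, -0.037], [-0.86, -0.511, -0.018], [-0.004, 0.041, -0.999]] to go [212.2 -61.3 226.1]
```

```bash
python3 -m pendant '[[[0,0,-25],[0,0,0],0],[[35,-8,0],[0,0,0],0],[[44,-10,0],[0,0,0],0],[[44,-10,0],[0,0,0],0],[[44,-10,0],[0,0,0],0],[[40,-10,0],[0,0,0],0],[[0,0,0],[0,0,0],0],[[0,0,0],[0,0,0],0]]';python3 - <<'E'
from h import *
o=arm.observe();M=R.from_quat(o['orientation']).as_matrix();print(o['joints'].round(2),M.round(3).tolist(),'to go',(M.T@(np.array([.605,-.02,.029])-o['tool_pos'])*1e3).round(1))
Rt=M.T@R.from_euler('z',-75,degrees=True).as_matrix()@np.diag([1,-1,-1]);print(R.from_matrix(Rt).as_rotvec().round(3))
E
```

```text
t: 10.85
tool_pos: [0.5993, -0.0198, 0.2717]
orientation: [0.868, -0.496, -0.013, 0.016]
contact_force: [1.1, 0.5, -0.4]
gripper_width: 0.0876
finger_force: 0.0
[-0.55  0.38  0.63  1.69 -0.22  1.19 -2.47] [[0.508, -0.86, -0.039], [-0.861, -0.508, -0.015], [-0.007, 0.041, -0.999]] to go [  4.8 -14.8 242.3]
[0.042 0.002 0.271]
```

```bash
python3 -m pendant '[[[0,0,0],[0.021,0.001,0.135],0],[[0,0,0],[0.021,0.001,0.135],0],[[0,0,0],[0,0,0],0],[[0,0,0],[0,0,0],0]]';python3 - <<'E'
from h import *
o=arm.observe();M=R.from_quat(o['orientation']).as_matrix();print(o['joints'].round(2),M.round(3).tolist(),'to go',(M.T@(np.array([.605,-.02,.029])-o['tool_pos'])*1e3).round(1))
Rt=M.T@R.from_euler('z',-75,degrees=True).as_matrix()@np.diag([1,-1,-1]);print(R.from_matrix(Rt).as_rotvec().round(3))
E
```

```text
t: 11.35
tool_pos: [0.5993, -0.0193, 0.2724]
orientation: [0.795, -0.607, 0.001, 0.0]
contact_force: [-0.3, 0.3, 0.2]
gripper_width: 0.0876
finger_force: 0.0
[-0.6   0.36  0.69  1.72 -0.25  1.15 -2.71] [[0.264, -0.965, 0.001], [-0.965, -0.264, -0.001], [0.001, -0.001, -1.0]] to go [  1.9  -5.1 243.4]
[-0.001 -0.001  0.005]
```

```bash
python3 -m pendant '[[[2,-5,30],[0,0,0],0],[[0,0,40],[0,0,0],0],[[0,0,40],[0,0,0],0],[[0,0,33],[0,0,0],0],[[0,0,0],[0,0,0],0],[[0,0,0],[0,0,0],0]]';python3 - <<'E'
from h import *
o=arm.observe();M=R.from_quat(o['orientation']).as_matrix();print(o['joints'].round(2),'to go',(M.T@(np.array([.605,-.02,.029])-o['tool_pos'])*1e3).round(1))
save('wrist','w4.png')
print(proj('w4.png',(.605,-.02,.07)),proj('w4.png',(.605,-.02,.003)),proj('w4.png',o['tool_pos']))
E
```

```text
t: 12.1
tool_pos: [0.6059, -0.0214, 0.1306]
orientation: [0.794, -0.608, 0.002, -0.0]
contact_force: [-0.7, -0.1, 0.7]
gripper_width: 0.0878
finger_force: 0.0
[-0.52  0.53  0.61  1.84 -0.38  0.89 -2.61] to go [ -1.8   0.8 101.6]
[279.44648405 225.09671325] [279.47261192 202.17996915] [278.39376448 257.26077826]
```

View pics/w4.png

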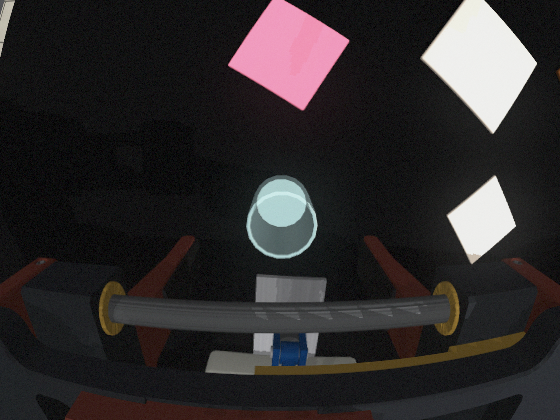

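The beaker rim is centred at (282,222) against a predicted (279,225), so it is within 2 mm. I'll go down and grip.

```bash
python3 -m pendant '[[[0,1,30],[0,0,0],0],[[0,0,30],[0,0,0],0],[[0,0,25],[0,0,0],0],[[0,0,16],[0,0,0],0],[[0,0,0],[0,0,0],0.2],[[0,0,0],[0,0,0],0.3],[[0,0,0],[0,0,0],0.35],[[0,0,0],[0,0,0],0.4]]' && python3 -m pendant '[[[0,0,0],[0,0,0],0.5],[[0,0,0],[0,0,0],0.6],[[0,0,0],[0,0,0],0.6],[[0,0,0],[0,0,0],0.6]]'
```

```text
t: 13.15
tool_pos: [0.6047, -0.0218, 0.029]
orientation: [0.794, -0.608, 0.002, -0.0]
contact_force: [0.0, -0.5, 0.3]
gripper_width: 0.0536
finger_force: 0.0
t: 13.65
tool_pos: [0.6045, -0.0218, 0.0288]
orientation: [0.794, -0.608, 0.001, 0.0]
contact_force: [-1.0, 0.1, 5.9]
gripper_width: 0.0511
finger_force: 30.0
```

```bash
python3 -m pendant '[[[0,0,-8],[0,0,0],0.6],[[0,0,-20],[0,0,0],0.6],[[4,5,-25],[0,0,0],0.6],[[24,34,0],[0,0,0],0.6],[[24,34,0],[0,0,0],0.6],[[24,34,0],[0,0,0],0.6],[[24,34,0],[0,0,0],0.6],[[24,34,0],[0,0,0],0.6]]' && python3 -m pendant '[[[16,20,0],[0,0,0],0.6],[[8,11,0],[0,0,0],0.6],[[0,0,0],[0,0,0],0.6],[[0,0,0],[0,0,0],0.6]]';python3 - <<'E'
from h import *
o=arm.observe();M=R.from_quat(o['orientation']).as_matrix();print(o['joints'].round(2),M.round(3).tolist(),'to go',(M.T@(np.array([.4447,-.2195,.0348])-o['tool_pos'])*1e3).round(1))
Rt=M.T@R.from_euler('z',-75,degrees=True).as_matrix()@np.diag([1,-1,-1]);print(R.from_matrix(Rt).as_rotvec().round(3))
save('wrist','w5.png')
E
```

```text
t: 14.65
tool_pos: [0.467, -0.1881, 0.0827]
orientation: [0.794, -0.608, 0.002, -0.0]
contact_force: [-0.9, -0.9, -0.5]
gripper_width: 0.0515
finger_force: 30.0
t: 15.15
tool_pos: [0.4447, -0.2172, 0.0816]
orientation: [0.794, -0.608, 0.001, 0.0]
contact_force: [-0.1, -1.0, -0.8]
gripper_width: 0.0518
finger_force: 30.0
[-0.15  0.44  0.59  2.13 -0.39  0.67 -2.17] [[0.261, -0.965, 0.002], [-0.965, -0.261, -0.002], [0.002, -0.002, -1.0]] to go [ 2.1  0.7 46.8]
[-0.002 -0.002  0.003]
```

View pics/w5.png

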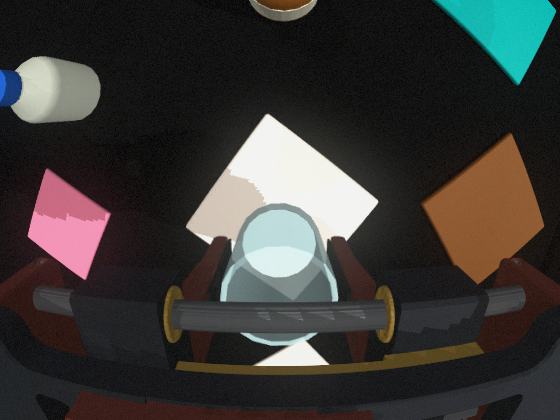

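The beaker hangs upright over the white tile, whose corners are at (267,114), (378,202) and (187,228), in line with the plan. I'll lower it gently.

```bash
python3 -m pendant '[[[1,0,15],[0,0,0],0.6],[[1,1,15],[0,0,0],0.6],[[0,0,7],[0,0,0],0.6],[[0,0,3],[0,0,0],0.6],[[0,0,2],[0,0,0],0.6],[[0,0,2],[0,0,0],0.6],[[0,0,0],[0,0,0],0.6]]'
```

```text
t: 16.08
tool_pos: [0.4434, -0.2204, 0.0376]
orientation: [0.794, -0.608, 0.001, 0.0]
contact_force: [-0.1, 0.2, -1.7]
gripper_width: 0.0515
finger_force: 30.0
```

```bash
python3 -m pendant '[[[0,0,1],[0,0,0],0.6],[[0,0,1],[0,0,0],0.6],[[0,0,0.5],[0,0,0],0.6],[[0,0,0],[0,0,0],0.6]]'
```

```text
t: 16.58
tool_pos: [0.4433, -0.2205, 0.0349]
orientation: [0.794, -0.608, 0.001, 0.0]
contact_force: [-0.1, -0.1, -1.4]
gripper_width: 0.0514
finger_force: 30.0
```

```bash
python3 -m pendant '[[[0,0,0.5],[0,0,0],0.6],[[0,0,0.5],[0,0,0],0.6],[[0,0,0],[0,0,0],0.6]]'
```

```text
t: 16.95
tool_pos: [0.4434, -0.2205, 0.0348]
orientation: [0.794, -0.608, 0.001, -0.0]
contact_force: [-2.7, 1.2, 11.6]
gripper_width: 0.0514
finger_force: 30.0
```

Contact. Back off the press slightly, open, and retreat.

```bash
python3 -m pendant '[[[0,0,-0.5],[0,0,0],0.6],[[0,0,0],[0,0,0],0.3],[[0,0,0],[0,0,0],0.2],[[0,0,0],[0,0,0],0],[[0,0,0],[0,0,0],0],[[0,0,0],[0,0,0],0],[[0,0,0],[0,0,0],0]]' && python3 -m pendant '[[[0,0,-15],[0,0,0],0],[[0,0,-30],[0,0,0],0],[[0,0,-40],[0,0,0],0],[[0,0,-40],[0,0,0],0],[[-50,0,-10],[0,0,0],0],[[-50,0,0],[0,0,0],0],[[-50,0,0],[0,0,0],0],[[0,0,0],[0,0,0],0]]'
python3 - <<'E'
from h import *
save('scene','s6.png');save('wrist','w6.png')
A=cv2.imread('pics/s6.png')[100:320,160:400];B=cv2.imread('pics/w6.png')[:220,100:460]
cv2.imwrite('pics/c6.png',cv2.resize(np.hstack([A,B]),None,fx=1.3,fy=1.3,interpolation=2))
for p in [(.4447,-.219,.076),(.4447,-.219,.009)]: print(proj('s6.png',p))
E
```

```text
t: 17.82
tool_pos: [0.4433, -0.2205, 0.0345]
orientation: [0.794, -0.608, 0.001, 0.0]
contact_force: [-0.6, 0.4, 0.7]
gripper_width: 0.0877
finger_force: 0.0
t: 18.82
tool_pos: [0.4033, -0.0722, 0.1696]
orientation: [0.795, -0.606, 0.001, -0.001]
contact_force: [-0.1, -0.3, -0.1]
gripper_width: 0.0876
finger_force: 0.0
[239.60277112 168.79847847]
[241.22539967 184.08244832]
```

View pics/c6.png

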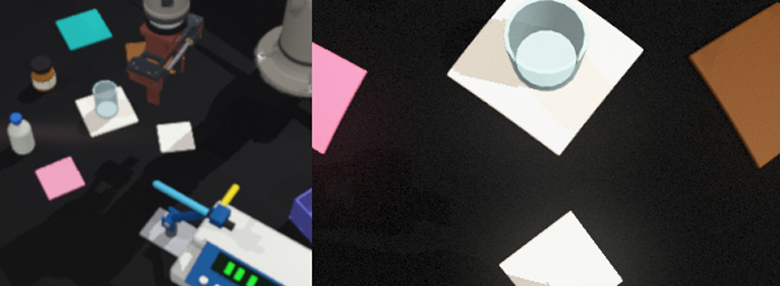

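The beaker stands upright in the middle of the white tile (base at crop (107,108)). The arm rests on its stop and the bottle and jar haven't moved.

```bash
python3 -c "
from bench import arm
print(arm.finish_job())"
```

```text
the job is handed in; nothing more can be done
None
```

The electrode arm is resting back on its stop, the beaker stands upright in the middle of the white tile, and the job was handed in at about 19 s of the 64 s allowed; no verdict was returned.

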